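# Stand up a glass measuring cylinder and set it on the balance

## Robot

A 7-joint arm with a two-finger parallel gripper is mounted at the origin on the work surface. World frame = base frame: x ahead of the robot, y to its left, z up, the work surface at z = 0. Lengths are in mm, angles in rad, forces in N, time in s.
With the tool pointing down it reaches from about 425 to 950 mm from the base axis. Payload 16.7 kg.
Tool frame: the origin (TCP) lies between the finger pads; the fingertips stand 19 mm ahead of it and the grasp point (between the pads) is the TCP; z points along the fingers, y is the direction in which the jaws open and shut (so a half turn about z gives the same grasp; the last joint's range is limited). The gripper opens to 94 mm and grips with 3 to 60 N. Pads are 16 mm wide; open, the fingers measure 119 mm over their backs; the gripper's body (75 mm by 177 mm) begins 78 mm behind the grasp point.
Start: joints at [1.077, 0.426, 0.074, 1.606, -0.034, 1.111, -0.067], TCP at [228.123, -635.244, 224.467] pointing down, gripper open.
Joint ranges: [-2.85, 2.85], [-0.5, 2.14], [-1.23, 1.37], [0.21, 2.46], [-1.02, 4.16], [0.16, 2.05], [-2.73, 2.73]. Speed limits (rad/s): [1.89, 1.89, 2.39, 2.39, 3.01, 3.01, 3.01].

## Interface

Orientations are given as a unit quaternion [x, y, z, w].
In Python, from plant import env gives the robot as it stands.
- The arm moves only by the tool play_rows, never from a script. Its argument "motion" is a list of rows, each a list of 7 numbers: the turn, a rotation vector about the tool's x, y, z in degrees, then the shift along the tool's x, y, z in mm, then the finger opening in mm, from 0 to 94. A call has 1 to 10 rows; each row is the pose to reach, as a shift and turn from the pose commanded when the call began, along the tool's axes at that moment; what a row does not reach only later rows make up. A row lasts 1/8 s, in which the tool goes at most 62.5 mm and 10.7 degrees, less where a joint would pass 70% of its speed; a pose out of reach is approached as far as the arm can. A call with a gripper value outside its range is refused whole. The fingers move at their own pace and stop on an object; "grip_force" is the grip in N (left out, the last holds). Time passes only in rows, so rows that repeat a pose let the fingers close. It gives the time, the measured TCP pose, the force and the opening at its end, in the units of the state.
- env.get_obs(): the state, without advancing time (a new reading comes with each control period).
- env.grab_frame(name): name is "side" or "top" or "wrist"; returns a dict with "img" (480x640x3 uint8, blue, green, red), "z_map" (480x640 float32, mm along the optical axis (not along the pixel's ray), 0 where there is no reading), "camera_matrix" (3x3 intrinsics, pixels), "k1" (the pictures are not rectified: a ray, as slopes to the right and down, at radius r is drawn at 1 + k1 r^2 times it, then the intrinsics apply), "world_from_camera" (4x4, takes a point from camera to world coordinates); the wrist camera has in their place "mount" (4x4, takes a point from camera to tool coordinates, whose origin is the TCP and whose axes are the flange's). Camera axes: x right, y down, z forward; pixel columns grow to the right and rows downward; lengths in mm; the calibration is good to about 2 mm. A picture is of the moment at which its call begins: read the wrist's pose just before it.
- env.hand_in(): hands the job in, once; it reports no verdict.
The state is a dict: "t": time; "q": joint angles; "joint_vel": joint speeds; "tau": joint torques, N m; "position": TCP position; "tcp_rot": TCP orientation; "ft_force": force on the tool from outside, world axes, zero at the start; "wrist_torque": the same for the moment, N m; "grip_width": finger opening in mm.
Only numpy, scipy, OpenCV 4.12 (cv2) and the standard library are available. Lean on these libraries where they do the work, as an engineer would, in place of code of your own. Each camera call takes 0.05 s, during which the arm holds its last target.

## Task

The empty glass measuring cylinder has been left lying on its side on the rubber mat. Stand it upright on its foot on the mat and let go of it, then take it again from above and set it upright near the middle of the balance pan, inside the draft shield, and let go. It is thin glass and the balance is delicate: hold it with a light grip, do not knock it or press it down hard on the mat or the balance, do not lean on the pan, and leave the mortar, the jar and the pencil box where they are.

Things in the scene. Friction and masses are not known exactly. Their poses are not given: they have to be found in the camera images.
- cylinder: glass measuring cylinder, 0.11 to 0.2 kg. Origin: centre of the foot's underside; z along its axis to the mouth. Grey hexagonal foot 60 mm across flats (69 corners), 10 mm thick; glass body 36 mm diameter up to z = 134 mm; lip 40 mm diameter up to 140 mm. Starts lying on the mat on a flat of its foot and its lip, axis sloping 4.4 degrees down to the mouth
- mat: black mat of soft foam rubber, 220 mm (x) by 240 mm (y), 10 mm thick, fixed on the bench; origin at the centre of its underside, its top is 10 mm above that. It sinks about 1 mm for every 4 N of load, 8 mm at most
- balance: fixed white balance, 250 mm (x) by 200 mm (y); origin at the centre of its underside, on the bench; housing top at 46 mm, dark display at its -x end. A square clear draft shield, open at the top, 166 mm outside and 158 mm inside, stands round the pan, centred on x = 30 mm, y = 0, sides along the balance's x and y, up to 118 mm above the bench
- pan_top (a point): centre of the upper face of the steel pan of the balance: a disc of 120 mm diameter, 66 mm above the bench when unloaded
- pan (a joint): downward travel of the sprung pan in m: 0 with nothing on it, stop at 0.012; it sinks about 1 mm for every newton (1 to 2 mm under the cylinder). The balance is overloaded beyond 0.009 (about 9 N)
- mortar: bystander: white marble mortar with a pestle in it, 116 mm across, 75 mm high, the pestle up to 140 mm; origin at the centre of its underside
- jar: bystander: closed jar, 60 mm across, 85 mm high; origin at the centre of its underside
- pencil_box: bystander: grey plastic box 70 by 190 by 30 mm, long along its y; origin at the centre of its underside
- mouth (a point): centre of the cylinder's mouth, on its axis 140 mm from the origin. The glass cracks if the finger forces on it add up to over 120 N (60 N on each of two fingers), or if it is knocked or pressed on the mat or the balance with over 40 N
Mind the look-alikes: they are no part of the job. What is shaped like the cylinder but green or yellow is not meant.

How it is judged:
By the outcome, as a careful person would: the job done as asked, in the order asked, and still so for the second after the job is handed in, with the robot touching nothing.
It also fails if it takes over 64 s, if anything falls off the work surface, if the arm or the gripper's body presses on something with over 40 N, if the wrist force passes 120 N, or if a joint passes its speed limit or range.

## Working session

There is one attempt and no reset: what is moved stays moved. The work goes in short steps, Python scripts to look and compute and a tool call to move; the robot and the scene stay as the last step left them, time stands still between calls to the robot, and variables do not carry over. Pictures are saved under pics/ and viewed, and the job is handed in when it is done.

Besides the shell and the picture viewer there is one more tool, called after "Emit:" in YAML: its name, and indented under it one key for each argument. play_rows: Moves the arm, as the interface text tells. Its arguments: {"type":"object","properties":{"motion":{"type":"array"},"grip_force":{"type":"number"}},"required":["motion"]}

```bash
mkdir -p pics; ls
python3 - <<'E'
from plant import env
import cv2,numpy as np
s=env.get_obs();print({k:np.round(v,3).tolist() for k,v in s.items()})
for n in("side","top","wrist"):
    f=env.grab_frame(n);cv2.imwrite(f"pics/{n}0.png",f["img"]);np.savez(f"/tmp/{n}0.npz",**f)
    print(n,f["camera_matrix"].round(1).tolist(),f["k1"],np.round(f.get("world_from_camera",f.get("mount")),3).tolist())
E
```

```text
pics
{'t': 0.0, 'q': [1.076, 0.427, 0.074, 1.607, -0.034, 1.111, -0.067], 'joint_vel': [-0.001, 0.001, 0.001, -0.001, -0.002, -0.002, 0.0], 'tau': [0.002, -93.58, 3.667, -45.419, -0.049, 0.02, 0.0], 'position': [227.977, -634.899, 223.788], 'tcp_rot': [0.985, 0.172, -0.0, -0.001], 'ft_force': [0.245, 0.02, 0.5], 'wrist_torque': [0.029, 0.028, 0.03], 'grip_width': 94.069}
side [[516.2, 0.0, 323.1], [0.0, 516.2, 235.6], [0.0, 0.0, 1.0]] -0.07017879607045674 [[-0.707, -0.523, 0.477, 153.416], [-0.707, 0.538, -0.459, 435.647], [-0.017, -0.662, -0.75, 799.431], [0.0, 0.0, 0.0, 1.0]]
top [[470.7, 0.0, 319.7], [0.0, 470.7, 240.0], [0.0, 0.0, 1.0]] 0.018562497047091696 [[0.021, -0.998, 0.065, 524.713], [-1.0, -0.021, 0.003, -20.566], [-0.001, -0.065, -0.998, 937.229], [0.0, 0.0, 0.0, 1.0]]
wrist [[387.0, 0.0, 312.8], [0.0, 387.0, 238.5], [0.0, 0.0, 1.0]] -0.031670914983213956 [[0.001, -0.958, -0.287, 84.432], [1.0, 0.001, -0.001, -0.509], [0.001, -0.287, 0.958, -160.995], [0.0, 0.0, 0.0, 1.0]]
```

View pics/top0.png

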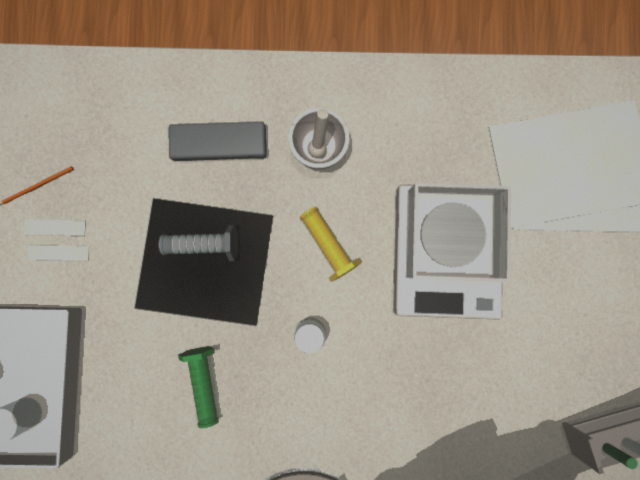

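View pics/side0.png

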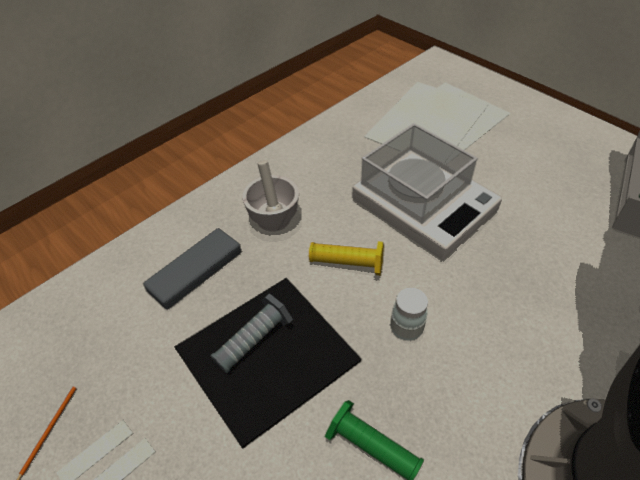

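Candidates: the grey cylinder with a hexagonal foot on the black mat (top image, about 160–240, 243), the yellow one (330, 243) and the green one (200, 387). The one on the mat is clear and grey, so it fits the description. I'll confirm it in an enlarged crop and measure it.

```bash
cat > h.py <<'E'
import numpy as np,cv2
def ray(f,uv,T=None):
    K=f["camera_matrix"];k=float(f["k1"]);T=f["world_from_camera"] if T is None else T
    d=np.array([(uv[0]-K[0,2])/K[0,0],(uv[1]-K[1,2])/K[1,1]]);u=d.copy()
    for _ in range(20):u=d/(1+k*(u@u))
    v=T[:3,:3]@np.array([u[0],u[1],1.]);return T[:3,3],v
def onz(f,uv,z,T=None):
    o,v=ray(f,uv,T);return o+v*(z-o[2])/v[2]
def two(f1,p1,f2,p2):
    o1,v1=ray(f1,p1);o2,v2=ray(f2,p2)
    s=np.linalg.lstsq(np.c_[v1,-v2],o2-o1,rcond=None)[0]
    a=o1+s[0]*v1;b=o2+s[1]*v2;return (a+b)/2,np.linalg.norm(a-b)
def proj(f,P,T=None):
    T=f["world_from_camera"] if T is None else T
    c=np.linalg.inv(T)@np.r_[P,1];x=c[:2]/c[2];x=x*(1+float(f["k1"])*(x@x))
    K=f["camera_matrix"];return np.array([K[0,0]*x[0]+K[0,2],K[1,1]*x[1]+K[1,2]])
E
python3 - <<'E'
from h import *
t=dict(np.load("/tmp/top0.npz"));s=dict(np.load("/tmp/side0.npz"))
a=cv2.resize(t["img"][190:335,125:285],None,fx=3.5,fy=3.5,interpolation=2);cv2.imwrite("pics/c1.png",a)
a=cv2.resize(t["img"][170:330,380:530],None,fx=3.5,fy=3.5,interpolation=2);cv2.imwrite("pics/c2.png",a)
a=cv2.resize(s["img"][270:400,170:370],None,fx=4,fy=4,interpolation=2);cv2.imwrite("pics/c3.png",a)
# mat contour
g=t["img"].max(2);m=(g<40).astype(np.uint8);n,l,st,c=cv2.connectedComponentsWithStats(m)
for i in range(1,n):
    if st[i,4]>800:
        print(st[i]); 
i=[i for i in range(1,n) if abs(c[i]-[205,265]).max()<25 and st[i,4]>3000][0]
r=cv2.minAreaRect(np.argwhere(l==i)[:,::-1].astype(np.float32));P=np.array([onz(t,p,10) for p in cv2.boxPoints(r)]);print(r,P.round(1),P.mean(0))
E
```

```text
[ 150  224   95   84 2949]Traceback (most recent call last):
  File "<stdin>", line 11, in <module>
IndexError: list index out of range
```

View pics/c1.png

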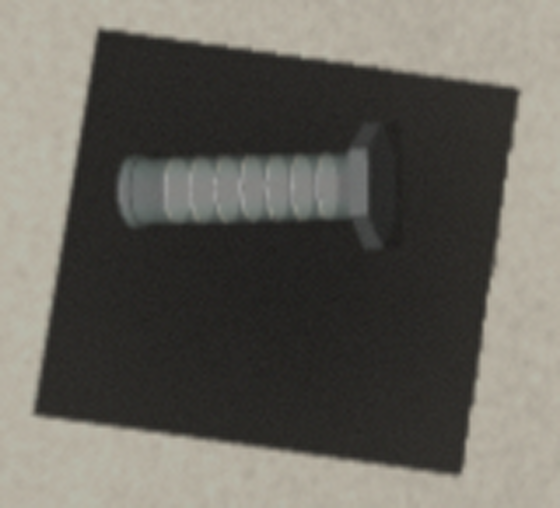

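View pics/c2.png

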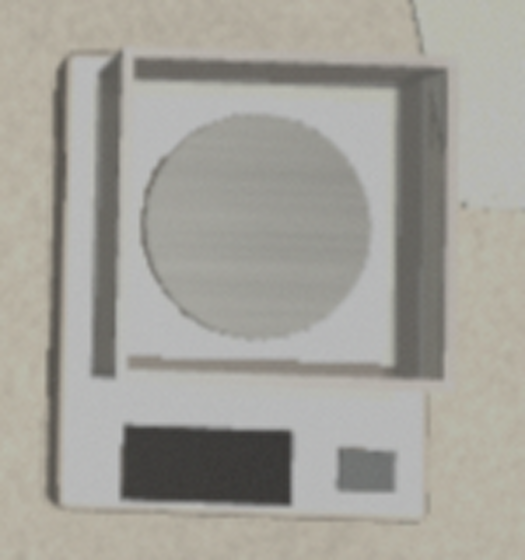

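View pics/c3.png

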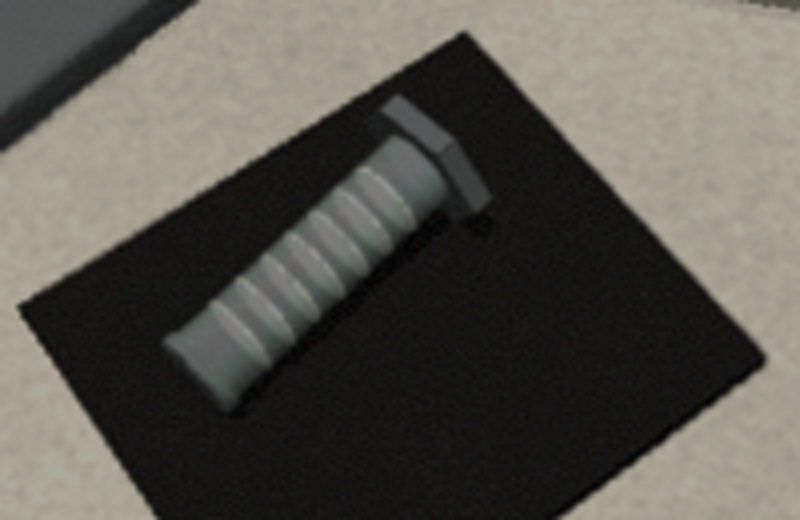

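The crop confirms it: grey glass body with graduation rings and a grey hexagonal foot at the right (crop 385, 187), mouth at the left (crop 118, 190). Next: metric poses.

Run:
```python
from h import *
t=dict(np.load("/tmp/top0.npz"));s=dict(np.load("/tmp/side0.npz"))
g=t["img"].max(2).astype(int)
# cylinder mask in top: brighter than mat inside mat area
m=np.zeros_like(g);m[218:275,152:245]=g[218:275,152:245]>62
n,l,st,c=cv2.connectedComponentsWithStats(m.astype(np.uint8));i=1+np.argmax(st[1:,4]);print(st[i])
ys,xs=np.where(l==i)
for x in range(157,242,4):
    y=ys[xs==x]; print(x,y.min() if len(y) else '',y.max() if len(y) else '',end=' | ')
print()
X=[];C=[]
for x in range(166,224):
    y=ys[xs==x];X.append(x);C.append((y.min()+y.max())/2)
p=np.polyfit(X,C,1);print(p)
A=onz(t,(xs.min(),np.polyval(p,xs.min())),31);B=onz(t,(228,np.polyval(p,228)),38);print("mouth",A,"bodyend",B,np.linalg.norm(A-B),"dir",np.degrees(np.arctan2(*(A-B)[1::-1])))
for x in (160,170,190,210,222,236): print(x,t["z_map"][int(np.polyval(p,x)),x])
def crop(u,v,ox,oy,k): return (u/k+ox,v/k+oy)
mat=[onz(t,crop(u,v,125,190,3.5),10) for u,v in((98,30),(518,90),(462,473),(36,413))];print("mat",np.round(mat,1).tolist(),np.mean(mat,0))
# pan
print("pan",onz(t,crop(257,226,380,170,3.5),66),"pan edges",[onz(t,crop(u,v,380,170,3.5),66).round(1).tolist() for u,v in((143,226),(371,226),(257,113),(257,339))])
print("shield rim outer",[onz(t,crop(u,v,380,170,3.5),118).round(1).tolist() for u,v in((122,50),(458,57),(448,382),(112,378))])
print("housing",[onz(t,crop(u,v,380,170,3.5),46).round(1).tolist() for u,v in((68,55),(428,518),(57,508))])
# side checks
print("mouth2",two(t,crop(128,192,125,190,3.5),s,(170+200/4,270+375/4)))
print("pan side",onz(s,(417,180),66))
o=onz(t,(317,138),60);print("mortar",o,"jar",onz(t,(310,335),85),"box",[onz(t,q,30).round().tolist() for q in((169,124),(266,122),(266,157),(170,160))])
print("yellow",[onz(t,q,25).round().tolist() for q in((310,213),(346,270))])
```

```text
[ 158  231   75   30 1388]
157   | 161 235 253 | 165 235 253 | 169 236 253 | 173 235 253 | 177 235 253 | 181 235 253 | 185 235 253 | 189 234 253 | 193 235 252 | 197 234 253 | 201 235 252 | 205 234 252 | 209 234 252 | 213 234 252 | 217 234 252 | 221 234 252 | 225 232 252 | 229 232 259 | 233   | 237   | 241   | 
[-2.93457196e-02  2.49207742e+02]
mouth [568.39600749 292.8489723   31.        ] bodyend [574.75274097 157.12201148  38.        ] 136.05592950990555 dir 92.68147203615851
160 890.33026
170 891.7278
190 887.4561
210 887.09875
222 887.8106
236 916.67255
mat [[660.4, 313.9, 10.0], [631.3, 75.4, 10.0], [416.2, 100.7, 10.0], [444.7, 338.8, 10.0]] [538.1561306  207.17434579  10.        ]
pan [ 596.61831995 -265.68919302   66.        ] pan edges [[595.4, -205.5, 66.0], [597.9, -325.7, 66.0], [656.9, -265.5, 66.0], [536.9, -265.8, 66.0]]
shield rim outer [[679.5, -183.3, 118.0], [679.2, -350.9, 118.0], [517.0, -345.1, 118.0], [515.4, -179.6, 118.0]]
housing [[689.7, -168.2, 46.0], [443.7, -362.6, 46.0], [444.5, -164.7, 46.0]]
mouth2 (array([566.25686688, 283.84898472,  32.32008897]), np.float64(4.575122717112962))
pan side [ 588.87165225 -259.86580496   66.        ]
mortar [775.08117648  -9.05805079  60.        ] jar [409.48494916  -4.46801917  85.        ] box [[805.0, 282.0, 30.0], [813.0, 92.0, 30.0], [744.0, 90.0, 30.0], [734.0, 277.0, 30.0]]
yellow [[636.0, 2.0, 25.0], [527.0, -70.0, 25.0]]
```

```bash
cat >> h.py <<'E'
from scipy.spatial.transform import Rotation as R
def tool(yaw,tilt=0.):
    # tool z down, tool x at world angle yaw (deg); tilt: lean about tool y (deg), + makes tool z swing toward +tool-x
    c,s=np.cos(np.radians(yaw)),np.sin(np.radians(yaw))
    B=np.array([[c,s,0],[s,-c,0],[0,0,-1.]]).T if False else np.column_stack([[c,s,0],[s,-c,0],[0,0,-1.]])
    return R.from_matrix(B)*R.from_euler('y',tilt,degrees=True)
def rows(P,Rt,s):
    R0=R.from_quat(s["tcp_rot"]);P0=np.array(s["position"])
    return np.round(np.r_[(R0.inv()*Rt).as_rotvec(degrees=True),R0.inv().apply(np.array(P)-P0)],1).tolist()
def now(env):
    s=env.get_obs();r=R.from_quat(s["tcp_rot"]).as_matrix()
    print("t",round(float(s["t"]),2),"P",np.round(s["position"],1).tolist(),"yaw",round(np.degrees(np.arctan2(r[1,0],r[0,0])),1),"z",r[:,2].round(3).tolist(),"F",np.round(s["ft_force"],1).tolist(),"w",round(float(s["grip_width"]),1),"q",np.round(s["q"],2).tolist())
    return s
E
python3 - <<'E'
from h import *
from plant import env
s=now(env)
print(rows([560,-250,260],tool(66),s))
print(rows([571,233,200],tool(92.7),s))
print(tool(92.7,20).as_matrix().round(2))
E
```

```text
t 0.15 P [228.0, -635.0, 224.0] yaw 19.8 z [-0.0, 0.001, -1.0] F [-0.8, -0.1, -0.3] w 94.2 q [1.08, 0.43, 0.07, 1.61, -0.03, 1.11, -0.07]
[-0.1, -0.0, -46.2, 442.6, -250.2, -35.8]
[-0.1, -0.0, -72.9, 616.2, -701.0, 24.6]
[[-0.04  1.   -0.02]
 [ 0.94  0.05  0.34]
 [ 0.34  0.   -0.94]]
```

Emit:
play_rows:
  motion:
    - [0,0,-8,75,-42,-10,94]
    - [0,0,-16,150,-85,-20,94]
    - [0,0,-24,225,-127,-36,94]
    - [0,0,-32,300,-170,-36,94]
    - [0,0,-40,370,-210,-36,94]
    - [0,0,-46,442,-250,-36,94]
    - [0,0,-50,470,-315,-36,94]
    - [0,0,-54,495,-380,-30,94]
    - [0,0,-60,520,-450,-25,94]
    - [0,0,-64,545,-510,-20,94]

```text
t: 1.4
position: [545.1, -113.7, 251.6]
tcp_rot: [0.744, 0.669, 0.0, 0.0]
ft_force: [0.5, 0.2, -0.1]
grip_width: 94.1
```

Run:
```python
from h import *
from plant import env
s=now(env)
print(rows([571,233,200],tool(92.7),s))
```

```text
t 1.4 P [545.1, -113.7, 251.6] yaw 83.9 z [0.0, 0.0, -1.0] F [0.5, 0.2, -0.1] w 94.1 q [0.44, 0.24, -0.41, 1.82, 0.1, 1.1, -0.11]
[0.0, -0.0, -8.8, 347.5, -11.0, 51.6]
```

Emit:
play_rows:
  motion:
    - [0,0,-2,58,-2,0,94]
    - [0,0,-3,116,-4,0,94]
    - [0,0,-5,174,-6,10,94]
    - [0,0,-7,232,-8,25,94]
    - [0,0,-9,290,-10,40,94]
    - [0,0,-9,347,-11,51,94]
    - [0,0,-9,347,-11,51,94]
    - [0,0,-9,347,-11,51,94]

```text
t: 2.4
position: [571.6, 230.1, 200.4]
tcp_rot: [0.69, 0.724, -0.0, -0.0]
ft_force: [0.3, -0.7, 0.2]
grip_width: 93.9
```

Run:
```python
from h import *
from plant import env
s=now(env)
f=env.grab_frame("wrist");cv2.imwrite("pics/w1.png",f["img"])
M=np.eye(4);M[:3,:3]=R.from_quat(s["tcp_rot"]).as_matrix();M[:3,3]=s["position"];T=M@f["mount"]
np.savez("/tmp/w1.npz",T=T,**f)
a=np.array([np.cos(np.radians(92.68))*.997,np.sin(np.radians(92.68))*.997,-.0767]);o=np.array([574.9,153.3,39.9])
for z in(0,10,80,134,140):print(z,proj(f,o+z*a,T).round(1))
```

```text
t 2.4 P [571.6, 230.1, 200.4] yaw 92.8 z [-0.001, -0.0, -1.0] F [0.3, -0.7, 0.2] w 93.9 q [-0.05, 0.41, -0.57, 1.74, 0.25, 1.07, -0.65]
0 [312.1 306.8]
10 [312.1 296.5]
80 [312.3 220.6]
134 [312.4 157.4]
140 [312.4 150.1]
```

View pics/w1.png

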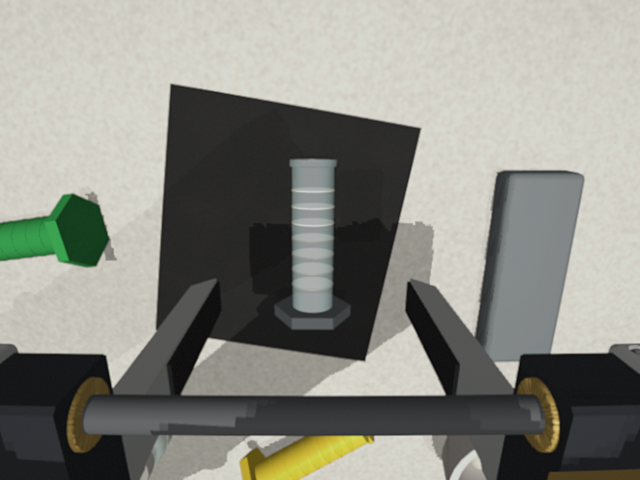

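Run:
```python
from h import *
f=dict(np.load("/tmp/w1.npz"));T=f["T"]
print(onz(f,(313,159),50.5,T),onz(f,(312,328.5),69.8,T),onz(f,(312,318),69,T))
for p in((292,240),(333,240)):print(onz(f,p,35,T))
```

```text
[569.15340648 287.30529839  50.5       ] [575.14287904 147.99647524  69.8       ] [574.68281397 157.47642565  69.        ]
[554.18272556 214.81822803  35.        ]
[590.27995031 216.58871082  35.        ]
```

Run:
```python
from h import *
from plant import env
s=now(env)
print(rows([571.3,225.7,130],tool(92.6,-38),s))
print(rows([571.3,225.7,34.5],tool(92.6,-38),s))
```

```text
t 2.45 P [571.9, 229.3, 200.6] yaw 92.7 z [-0.0, -0.001, -1.0] F [-0.4, 0.9, 0.4] w 93.7 q [-0.05, 0.41, -0.57, 1.74, 0.25, 1.07, -0.65]
[0.0, -38.0, 0.1, -3.5, -0.7, 70.6]
[0.0, -38.0, 0.1, -3.5, -0.7, 166.1]
```

Emit:
play_rows:
  motion:
    - [0,-8,0,-2,0,15,94]
    - [0,-16,0,-3,0,30,94]
    - [0,-24,0,-4,0,45,94]
    - [0,-32,0,-4,0,60,94]
    - [0,-38,0,-4,0,70,94]
    - [0,-38,0,-4,0,70,94]

```text
t: 3.2
position: [571.1, 226.6, 129.1]
tcp_rot: [0.652, 0.685, -0.226, 0.235]
ft_force: [0.7, 0.5, 0.3]
grip_width: 93.9
```

Run:
```python
from h import *
from plant import env
s=now(env)
print(rows([571.3,225.7,34.5],tool(92.6,-38),s))
```

```text
t 3.2 P [571.1, 226.6, 129.1] yaw 92.9 z [0.028, -0.616, -0.787] F [0.7, 0.5, 0.3] w 93.9 q [-0.5, 0.68, -0.38, 1.61, 0.67, 1.48, -1.08]
[0.0, 0.1, 0.3, 57.7, 0.4, 75.0]
```

Emit:
play_rows:
  motion:
    - [0,0,0,15,0,19,94]
    - [0,0,0,29,0,38,94]
    - [0,0,0,43,0,56,94]
    - [0,0,0,52,0,67,94]
    - [0,0,0,57.5,0,74.5,94]
    - [0,0,0,57.5,0,74.5,94]
    - [0,0,0,57.5,0,74.5,94]

```text
t: 4.08
position: [572.2, 226.2, 37.2]
tcp_rot: [0.652, 0.684, -0.224, 0.236]
ft_force: [0.1, 0.4, -0.3]
grip_width: 93.9
```

Run:
```python
from h import *
from plant import env
s=now(env)
f=env.grab_frame("wrist");cv2.imwrite("pics/w2.png",f["img"])
f=env.grab_frame("side");cv2.imwrite("pics/s2.png",f["img"][230:480,130:450])
```

```text
t 4.08 P [572.2, 226.2, 37.2] yaw 92.7 z [0.03, -0.615, -0.788] F [0.1, 0.4, -0.3] w 93.9 q [-0.51, 0.8, -0.36, 1.64, 0.72, 1.36, -1.16]
```

View pics/w2.png

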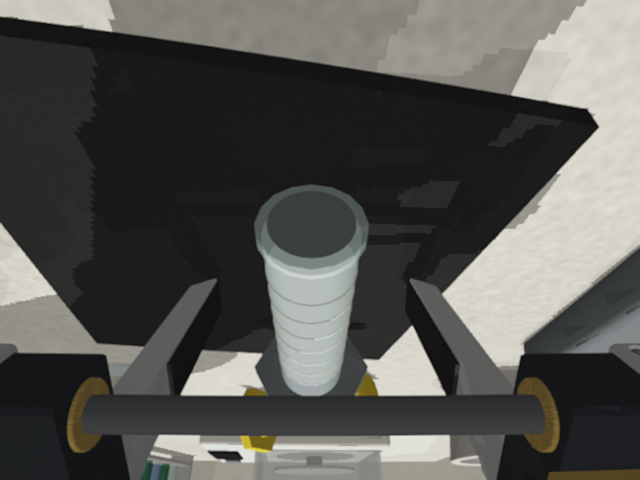

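View pics/s2.png

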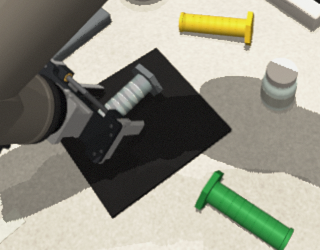

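Emit:
play_rows:
  motion:
    - [0,0,0,1.5,0,2,94]
    - [0,0,0,1.5,0,2,60]
    - [0,0,0,1.5,0,2,45]
    - [0,0,0,1.5,0,2,38]
    - [0,0,0,1.5,0,2,34]
    - [0,0,0,1.5,0,2,30]
    - [0,0,0,1.5,0,2,30]
  grip_force: 15

```text
t: 5.05
position: [571.9, 225.8, 34.2]
tcp_rot: [0.652, 0.684, -0.225, 0.236]
ft_force: [-0.5, -0.1, 0.8]
grip_width: 37.4
```

Run:
```python
from h import *
from plant import env
s=now(env)
print(rows([572,226,150],tool(92.6,-38),s))
```

```text
t 5.05 P [571.9, 225.8, 34.2] yaw 92.8 z [0.03, -0.615, -0.788] F [-0.5, -0.1, 0.8] w 37.4 q [-0.51, 0.8, -0.35, 1.64, 0.72, 1.36, -1.16]
[0.1, -0.0, 0.1, -71.2, 0.1, -91.4]
```

Emit:
play_rows:
  motion:
    - [0,0,0,0,0,0,30]
    - [0,0,0,0,0,0,30]
    - [0,0,0,-6,0,-8,30]
    - [0,0,0,-18,0,-23,30]
    - [0,0,0,-34,0,-44,30]
    - [0,0,0,-52,0,-67,30]
    - [0,0,0,-64,0,-82,30]
    - [0,0,0,-71,0,-91,30]
    - [0,0,0,-71,0,-91,30]

```text
t: 6.18
position: [572.1, 226.0, 150.2]
tcp_rot: [0.653, 0.684, -0.224, 0.236]
ft_force: [0.7, -0.2, -1.8]
grip_width: 35.6
```

Run:
```python
from h import *
from plant import env
s=now(env)
f=env.grab_frame("wrist");cv2.imwrite("pics/w3.png",f["img"])
print(rows([565,200,170],tool(92.6,56.4),s))
```

```text
t 6.17 P [572.1, 226.0, 150.2] yaw 92.7 z [0.03, -0.614, -0.788] F [0.7, -0.2, -1.8] w 35.6 q [-0.49, 0.66, -0.38, 1.6, 0.67, 1.5, -1.06]
[0.0, 94.4, 0.2, -32.4, -8.3, 0.2]
```

View pics/w3.png

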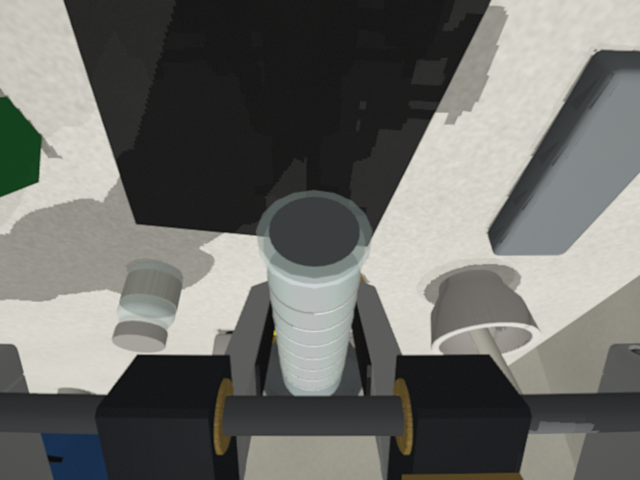

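Emit:
play_rows:
  motion:
    - [0,8,0,-3,-1,0,30]
    - [0,16,0,-6,-2,0,30]
    - [0,24,0,-9,-3,0,30]
    - [0,32,0,-12,-4,0,30]
    - [0,40,0,-15,-5,0,30]
    - [0,48,0,-18,-6,0,30]
    - [0,56,0,-22,-7,0,30]
    - [0,64,0,-25,-8,0,30]
    - [0,70,0,-28,-8,0,30]
    - [0,76,0,-32,-8,0,30]

```text
t: 7.48
position: [564.9, 199.7, 168.8]
tcp_rot: [0.652, 0.684, 0.226, -0.237]
ft_force: [-0.2, -0.1, -1.4]
grip_width: 35.2
```

Run:
```python
from h import *
from plant import env
s=now(env)
print(rows([565,200,170],tool(92.6,56.4),s))
```

```text
t 7.47 P [564.9, 199.7, 168.8] yaw 92.7 z [-0.03, 0.618, -0.786] F [-0.2, -0.1, -1.4] w 35.2 q [0.61, 0.58, -0.91, 1.9, -0.31, 0.78, 0.07]
[-0.1, 18.2, 0.0, 1.0, 0.2, -0.8]
```

Emit:
play_rows:
  motion:
    - [0,6,0,0,0,0,30]
    - [0,12,0,1,0,-1,30]
    - [0,18.2,0,1,0,-1,30]
    - [0,18.2,0,1,0,-1,30]
    - [0,18.2,0,1,0,-1,30]

```text
t: 8.1
position: [564.9, 201.0, 170.7]
tcp_rot: [0.609, 0.639, 0.324, -0.341]
ft_force: [0.1, 0.0, -1.3]
grip_width: 35.6
```

Run:
```python
from h import *
from plant import env
s=now(env)
for n in("side","top"):
    f=env.grab_frame(n);np.savez(f"/tmp/{n}1.npz",**f);cv2.imwrite(f"pics/{n}1.png",f["img"])
f=env.grab_frame("side");cv2.imwrite("pics/s4.png",cv2.resize(f["img"][150:430,120:440],None,fx=2,fy=2))
```

```text
t 8.1 P [564.9, 201.0, 170.7] yaw 92.8 z [-0.041, 0.829, -0.558] F [0.1, 0.0, -1.3] w 35.6 q [0.8, 0.8, -1.04, 1.91, -0.45, 0.78, 0.31]
```

View pics/s4.png

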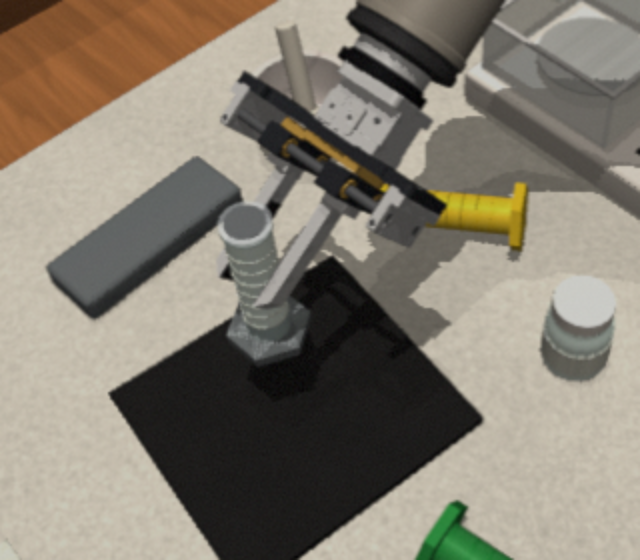

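View pics/top1.png

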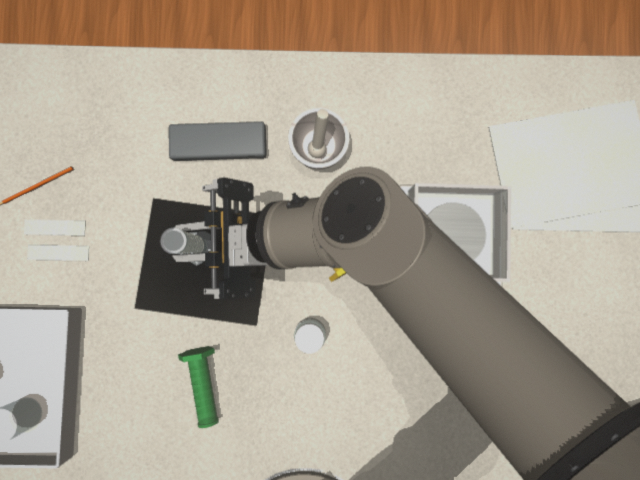

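Emit:
play_rows:
  motion:
    - [0,0,0,-6,0,4,30]
    - [0,0,0,-16,0,11,30]
    - [0,0,0,-27,0,18,30]
    - [0,0,0,-38,0,25.5,30]
    - [0,0,0,-48,0,32.5,30]
    - [0,0,0,-56,0,37.5,30]
    - [0,0,0,-60,0,40,30]
    - [0,0,0,-61.5,0,41.5,30]
    - [0,0,0,-61.5,0,41.5,30]

```text
t: 9.38
position: [565.2, 200.9, 96.7]
tcp_rot: [0.609, 0.639, 0.325, -0.341]
ft_force: [0.7, 0.2, -1.2]
grip_width: 35.6
```

Run:
```python
from h import *
from plant import env
s=now(env)
f=env.grab_frame("side");cv2.imwrite("pics/s5.png",cv2.resize(f["img"][200:400,150:400],None,fx=3,fy=3))
f=env.grab_frame("wrist");cv2.imwrite("pics/w5.png",f["img"])
```

```text
t 9.38 P [565.2, 200.9, 96.7] yaw 92.8 z [-0.04, 0.83, -0.556] F [0.7, 0.2, -1.2] w 35.6 q [0.76, 0.92, -0.99, 1.92, -0.41, 0.69, 0.37]
```

View pics/s5.png

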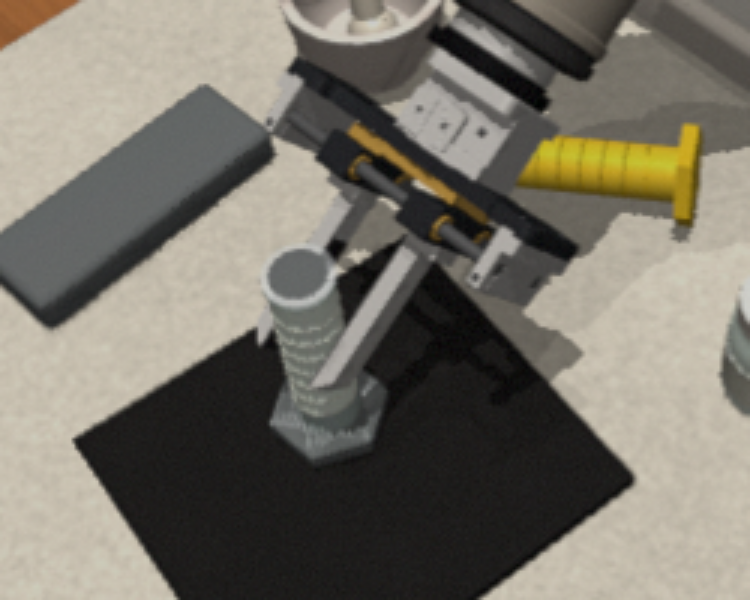

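View pics/w5.png

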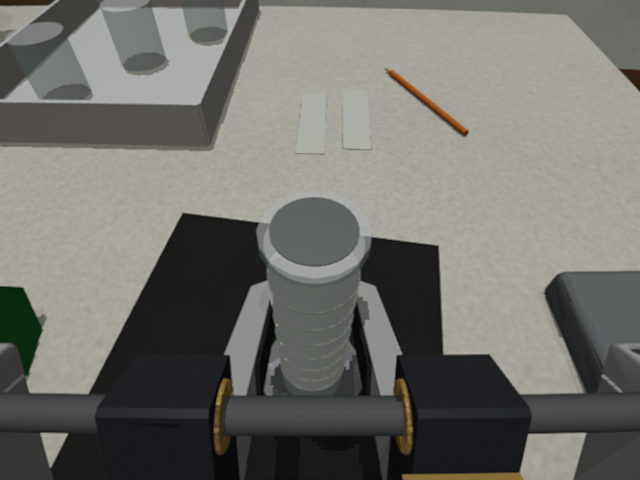

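Emit:
play_rows:
  motion:
    - [0,0,0,-1.7,0,1.1,30]
    - [0,0,0,-3.3,0,2.2,30]
    - [0,0,0,-4.6,0,3.1,30]
    - [0,0,0,-5.4,0,3.6,30]
    - [0,0,0,-5.4,0,3.6,30]

```text
t: 10.1
position: [565.1, 200.9, 90.2]
tcp_rot: [0.609, 0.639, 0.325, -0.341]
ft_force: [-2.0, -0.7, 2.7]
grip_width: 35.7
```

Emit:
play_rows:
  motion:
    - [0,0,0,-0.8,0,0.6,30]
    - [0,0,0,-1.6,0,1.1,30]
    - [0,0,0,-1.6,0,1.1,30]

```text
t: 10.48
position: [565.1, 201.1, 88.6]
tcp_rot: [0.608, 0.639, 0.325, -0.341]
ft_force: [-2.0, -2.4, 9.5]
grip_width: 35.5
```

Emit:
play_rows:
  motion:
    - [0,0,0,0.7,0,-0.5,30]
    - [0,0,0,1.2,0,-0.8,30]
    - [0,0,0,1.2,0,-0.8,37]
    - [0,0,0,1.2,0,-0.8,42]
    - [0,0,0,1.2,0,-0.8,60]
    - [0,0,0,1.2,0,-0.8,75]
    - [0,0,0,1.2,0,-0.8,75]

```text
t: 11.35
position: [565.2, 200.8, 89.5]
tcp_rot: [0.609, 0.639, 0.325, -0.341]
ft_force: [0.2, 1.1, -0.5]
grip_width: 68.4
```

Run:
```python
from h import *
from plant import env
s=now(env)
f=env.grab_frame("wrist");cv2.imwrite("pics/w6.png",f["img"])
```

```text
t 11.35 P [565.2, 200.8, 89.5] yaw 92.7 z [-0.04, 0.83, -0.556] F [0.2, 1.1, -0.5] w 68.4 q [0.76, 0.93, -0.98, 1.93, -0.4, 0.68, 0.38]
```

View pics/w6.png

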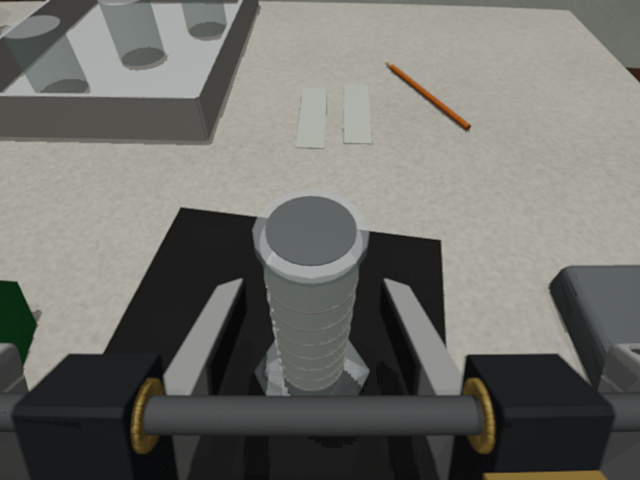

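Emit:
play_rows:
  motion:
    - [0,0,0,0,0,-8,90]
    - [0,0,0,0,0,-25,90]
    - [0,0,0,0,0,-45,90]
    - [0,0,0,0,0,-70,90]
    - [0,0,0,30,0,-95,90]
    - [0,0,0,70,0,-110,90]
    - [0,0,0,110,0,-120,90]
    - [0,0,0,110,0,-120,90]

```text
t: 12.4
position: [567.5, 162.6, 250.7]
tcp_rot: [0.608, 0.64, 0.326, -0.339]
ft_force: [-0.8, -1.1, -1.1]
grip_width: 90.3
```

Run:
```python
from h import *
from plant import env
s=now(env)
f=env.grab_frame("side");np.savez("/tmp/side2.npz",**f);cv2.imwrite("pics/s7.png",cv2.resize(f["img"][200:400,150:400],None,fx=3,fy=3))
f=env.grab_frame("top");np.savez("/tmp/top2.npz",**f);cv2.imwrite("pics/t7.png",cv2.resize(f["img"][180:340,120:300],None,fx=3,fy=3))
print(rows([565,200,230],tool(92.6,0),s),rows([565,200,260],tool(75,0),s))
```

```text
t 12.4 P [567.5, 162.6, 250.7] yaw 93.1 z [-0.038, 0.829, -0.558] F [-0.8, -1.1, -1.1] w 90.3 q [0.89, 0.69, -1.08, 1.85, -0.48, 0.95, 0.27]
[0.1, -56.1, 0.3, 3.8, -0.8, 42.7] [-8.5, -55.7, 16.5, 28.7, -0.7, 25.9]
```

View pics/s7.png

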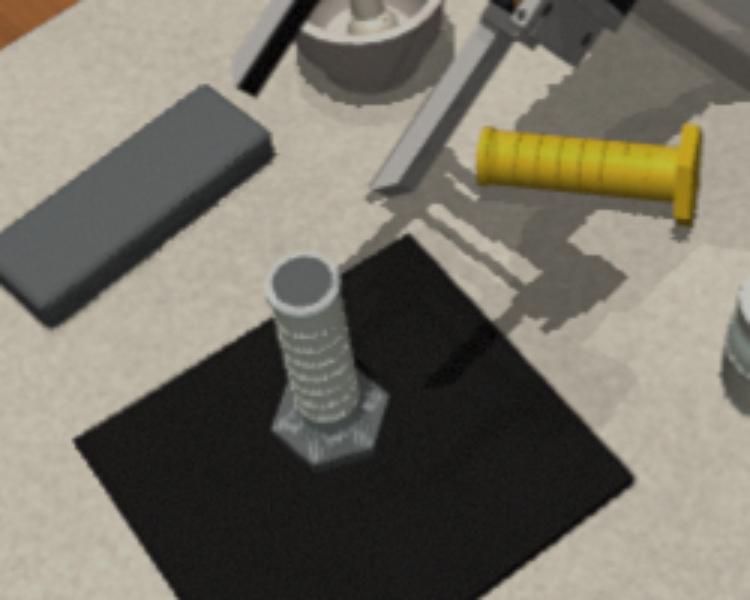

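View pics/t7.png

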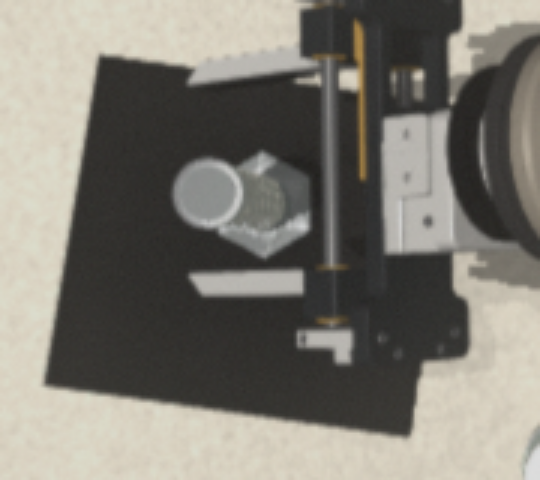

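Run:
```python
from h import *
t=dict(np.load("/tmp/top2.npz"));s=dict(np.load("/tmp/side2.npz"))
print(onz(t,(189.3,244),150),onz(s,(251.3,293.7),150),two(t,(189.3,244),s,(251.3,293.7)))
```

```text
[564.69511035 199.55439625 150.        ] [561.46190161 198.98520539 150.        ] (array([563.7850735 , 199.09640489, 148.17239469]), np.float64(2.7194472767809463))
```

Emit:
play_rows:
  motion:
    - [0,-8,0,2,0,5,94]
    - [0,-16,0,4,0,10,94]
    - [0,-24,0,6,0,14,94]
    - [0,-32,0,8,0,18,94]
    - [0,-40,0,12,0,22,94]
    - [0,-48,0,16,0,26,94]
    - [0,-56,0,20,0,31,94]
    - [0,-56,0,20,0,31,94]
    - [0,-56,0,20,0,31,94]

```text
t: 13.62
position: [565.2, 198.2, 246.0]
tcp_rot: [0.69, 0.724, 0.001, -0.002]
ft_force: [-0.3, -0.3, -0.3]
grip_width: 94.1
```

Run:
```python
from h import *
from plant import env
s=now(env)
f=env.grab_frame("wrist");cv2.imwrite("pics/w8.png",f["img"])
M=np.eye(4);M[:3,:3]=R.from_quat(s["tcp_rot"]).as_matrix();M[:3,3]=s["position"];T=M@f["mount"]
np.savez("/tmp/w8.npz",T=T,**f)
print(proj(f,np.array([565,201,150]),T),proj(f,np.array([565,201,20]),T))
```

```text
t 13.62 P [565.2, 198.2, 246.0] yaw 92.7 z [-0.002, 0.004, -1.0] F [-0.3, -0.3, -0.3] w 94.1 q [0.13, 0.37, -0.72, 1.72, 0.26, 1.15, -0.62]
[312.64632213 245.96403419] [312.88440863 207.53640301]
```

View pics/w8.png

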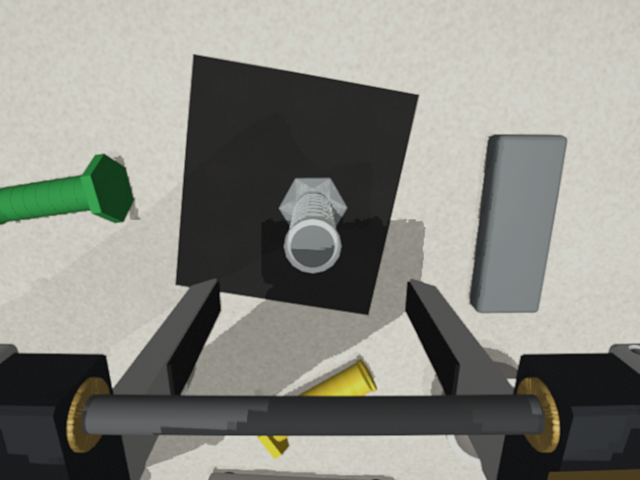

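Emit:
play_rows:
  motion:
    - [0,0,0,2.8,0,10,94]
    - [0,0,0,2.8,0,28,94]
    - [0,0,0,2.8,0,52,94]
    - [0,0,0,2.8,0,78,94]
    - [0,0,0,2.8,0,102,94]
    - [0,0,0,2.8,0,120,94]
    - [0,0,0,2.8,0,131,94]
    - [0,0,0,2.8,0,135,94]
    - [0,0,0,2.8,0,136,94]
    - [0,0,0,2.8,0,136,94]

```text
t: 14.92
position: [565.4, 202.6, 111.6]
tcp_rot: [0.69, 0.724, 0.002, -0.001]
ft_force: [0.3, 0.2, -0.1]
grip_width: 93.8
```

Run:
```python
from h import *
from plant import env
s=now(env)
f=env.grab_frame("wrist");cv2.imwrite("pics/w9.png",f["img"])
```

```text
t 14.93 P [565.4, 202.6, 111.6] yaw 92.8 z [0.001, 0.004, -1.0] F [0.3, 0.2, -0.1] w 93.8 q [0.06, 0.51, -0.66, 1.85, 0.38, 0.92, -0.73]
```

View pics/w9.png

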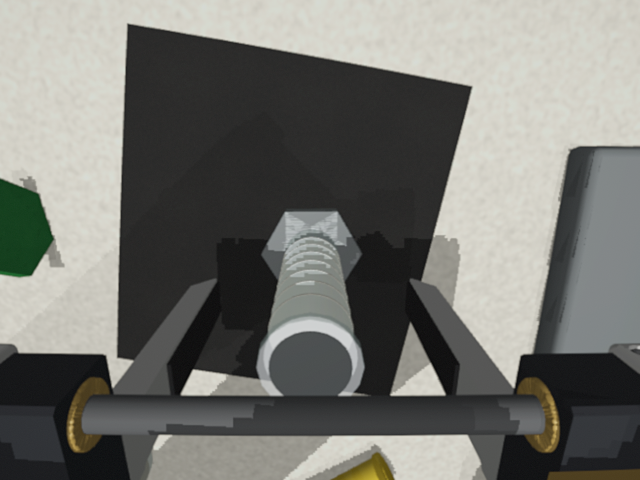

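Emit:
play_rows:
  motion:
    - [0,0,0,-1.5,0,0,75]
    - [0,0,0,-1.5,0,0,50]
    - [0,0,0,-1.5,0,0,42]
    - [0,0,0,-1.5,0,0,38]
    - [0,0,0,-1.5,0,0,34]
    - [0,0,0,-1.5,0,0,30]
    - [0,0,0,-1.5,0,0,30]
    - [0,0,0,-1.5,0,0,30]
  grip_force: 15

```text
t: 15.98
position: [565.1, 201.0, 111.0]
tcp_rot: [0.69, 0.724, 0.001, -0.001]
ft_force: [0.1, 0.4, -0.8]
grip_width: 39.2
```

Emit:
play_rows:
  motion:
    - [0,0,0,0,0,0,30]
    - [0,0,0,0,0,-3,30]
    - [0,0,0,0,0,-15,30]
    - [0,0,0,0,0,-40,30]
    - [0,0,0,0,0,-75,30]
    - [0,0,0,0,0,-110,30]
    - [0,0,0,0,0,-140,30]
    - [0,0,0,0,0,-160,30]
    - [0,0,0,0,0,-160,30]

```text
t: 17.1
position: [565.6, 200.6, 272.3]
tcp_rot: [0.69, 0.724, 0.002, -0.001]
ft_force: [0.2, -0.4, -1.6]
grip_width: 39.2
```

Run:
```python
from h import *
from plant import env
s=now(env)
f=env.grab_frame("side");cv2.imwrite("pics/s10.png",f["img"][100:440,120:440])
print(rows([596.5,-265.5,272],tool(75),s))
```

```text
t 17.1 P [565.6, 200.6, 272.3] yaw 92.7 z [0.002, 0.004, -1.0] F [0.2, -0.4, -1.6] w 39.2 q [0.13, 0.35, -0.73, 1.69, 0.24, 1.2, -0.61]
[0.1, -0.2, 17.7, -467.0, 8.6, -1.5]
```

View pics/s10.png

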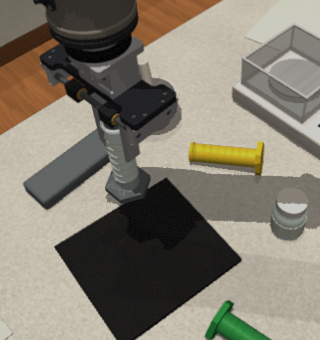

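Run:
```python
from h import *
from plant import env
s=now(env)
f=env.grab_frame("wrist");cv2.imwrite("pics/w11.png",f["img"])
M=np.eye(4);M[:3,:3]=R.from_quat(s["tcp_rot"]).as_matrix();M[:3,3]=s["position"];T=M@f["mount"]
P=np.array(s["position"])
for d in(40,-100):print(d,proj(f,P+[0,0,d],T))
f=env.grab_frame("side");a=f["img"][180:340,180:320];cv2.imwrite("pics/s11.png",cv2.resize(a,None,fx=4,fy=3.75))
for d in(40,-100):print(d,proj(f,P+[0,0,d]))
```

```text
t 17.15 P [565.1, 200.3, 271.0] yaw 92.7 z [0.0, 0.003, -1.0] F [-0.2, -1.0, -1.4] w 39.4 q [0.13, 0.35, -0.73, 1.69, 0.24, 1.19, -0.61]
40 [312.26195259 366.08849787]
-100 [312.37393938 247.96336546]
40 [233.73219628 221.32176784]
-100 [247.36977656 284.77499328]
```

View pics/w11.png

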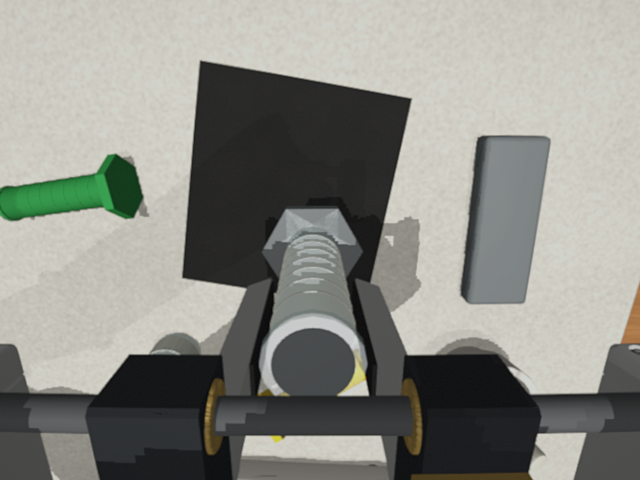

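View pics/s11.png

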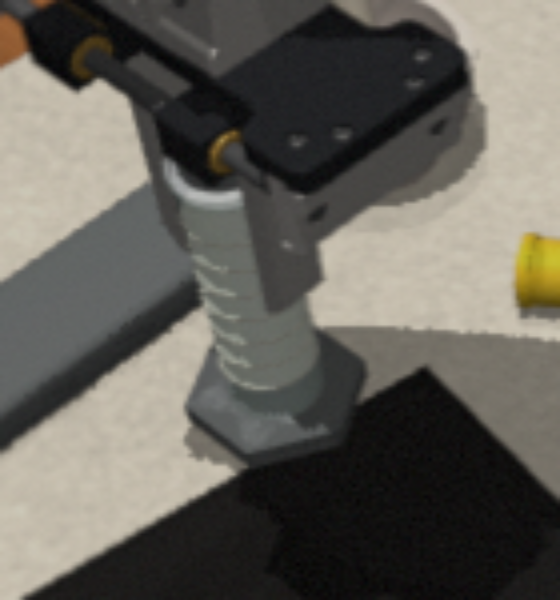

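Emit:
play_rows:
  motion:
    - [0,0,0,-4,0,0,30]
    - [0,0,1,-14,0,0,30]
    - [0,0,2,-30,1,0,30]
    - [0,0,3,-52,1,0,30]
    - [0,0,4,-78,2,0,30]
    - [0,0,5,-106,2,0,30]
    - [0,0,6,-134,3,0,30]
    - [0,0,7,-162,3,0,30]
    - [0,0,8,-190,4,0,30]
    - [0,0,9,-218,4,0,30]
  grip_force: 18

```text
t: 18.5
position: [579.6, -19.4, 270.3]
tcp_rot: [0.745, 0.667, 0.001, -0.001]
ft_force: [-0.4, -0.0, -1.0]
grip_width: 39.2
```

Run:
```python
from h import *
from plant import env
s=now(env)
print(rows([596.5,-265.5,272],tool(75),s))
```

```text
t 18.5 P [579.6, -19.4, 270.3] yaw 83.6 z [-0.0, 0.003, -1.0] F [-0.4, -0.0, -1.0] w 39.2 q [0.44, 0.29, -0.62, 1.74, 0.18, 1.17, -0.35]
[-0.0, -0.2, 8.6, -242.7, 44.0, -2.5]
```

Emit:
play_rows:
  motion:
    - [0,0,1,-28,5,-1,30]
    - [0,0,2,-57,10,-2,30]
    - [0,0,3,-86,15,-2,30]
    - [0,0,4,-115,21,-2,30]
    - [0,0,5,-144,26,-2,30]
    - [0,0,6,-172,31,-2,30]
    - [0,0,7,-198,36,-2,30]
    - [0,0,8,-220,40,-2,30]
    - [0,0,8.6,-235,43,-2,30]
    - [0,0,8.6,-241,44,-2,30]

```text
t: 19.75
position: [597.2, -262.2, 271.2]
tcp_rot: [0.793, 0.61, 0.001, -0.002]
ft_force: [-0.1, 0.5, -1.3]
grip_width: 39.1
```

Emit:
play_rows:
  motion:
    - [0,0,0,0,0,0,30]
    - [0,0,0,0,0,0,30]
    - [0,0,0,0,0,0,30]

```text
t: 20.12
position: [597.2, -260.8, 271.6]
tcp_rot: [0.792, 0.61, 0.001, -0.001]
ft_force: [0.3, 0.3, -1.3]
grip_width: 38.9
```

Run:
```python
from h import *
from plant import env
s=now(env)
f=env.grab_frame("wrist");cv2.imwrite("pics/w12.png",f["img"])
M=np.eye(4);M[:3,:3]=R.from_quat(s["tcp_rot"]).as_matrix();M[:3,3]=s["position"];T=M@f["mount"]
np.savez("/tmp/w12.npz",T=T,**f)
P=np.array(s["position"])
for d in(40,-100):print(d,proj(f,P+[0,0,d],T))
for a in range(0,360,45):
    c=np.cos(np.radians(a));q=np.sin(np.radians(a));print(a,proj(f,np.array([596.5+60*c,-265.5+60*q,66]),T).round())
f=env.grab_frame("side");a=f["img"][40:240,330:530];cv2.imwrite("pics/s12.png",cv2.resize(a,None,fx=3,fy=3))
print(rows([596.5,-265.5,272],tool(75),s))
```

```text
t 20.12 P [597.2, -260.8, 271.6] yaw 75.2 z [-0.0, 0.004, -1.0] F [0.3, 0.3, -1.3] w 38.9 q [0.68, 0.39, -0.49, 1.58, 0.19, 1.22, -0.1]
40 [312.69982358 366.130675  ]
-100 [312.92053885 247.9973229 ]
0 [374. 204.]
45 [346. 166.]
90 [297. 159.]
135 [259. 189.]
180 [255. 234.]
225 [284. 269.]
270 [328. 275.]
315 [365. 249.]
[-0.1, -0.2, 0.2, -4.7, 0.5, -0.5]
```

View pics/w12.png

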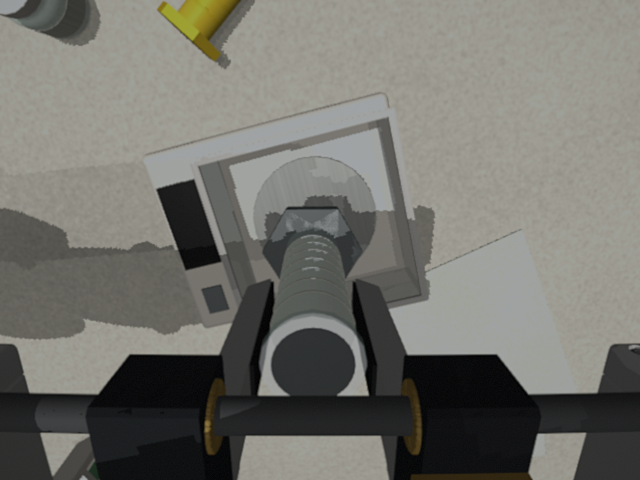

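View pics/s12.png

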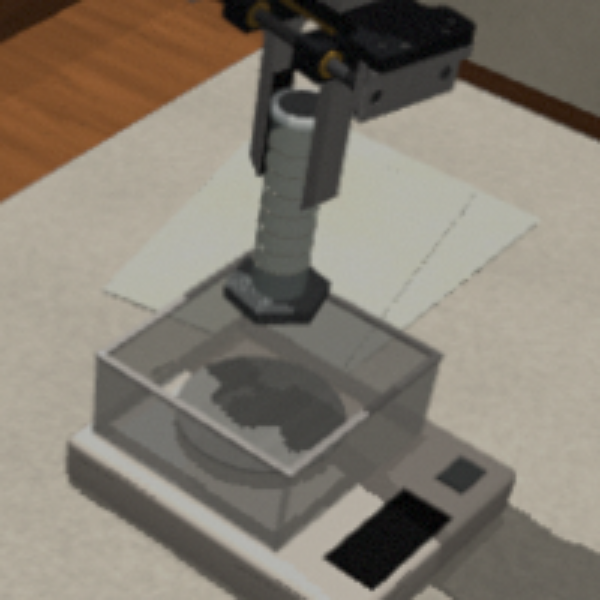

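Emit:
play_rows:
  motion:
    - [0,0,0,-2,0,2,30]
    - [0,0,0,-4,0.5,12,30]
    - [0,0,0,-4.7,0.5,26,30]
    - [0,0,0,-4.7,0.5,42,30]
    - [0,0,0,-4.7,0.5,58,30]
    - [0,0,0,-4.7,0.5,73,30]
    - [0,0,0,-4.7,0.5,84,30]
    - [0,0,0,-4.7,0.5,92,30]
    - [0,0,0,-4.7,0.5,97,30]
    - [0,0,0,-4.7,0.5,98,30]

```text
t: 21.48
position: [596.4, -265.9, 173.3]
tcp_rot: [0.793, 0.61, 0.001, -0.001]
ft_force: [0.0, 0.5, -0.6]
grip_width: 39.2
```

Emit:
play_rows:
  motion:
    - [0,0,0,0,0,0,30]
    - [0,0,0,0,0,0,30]

```text
t: 21.72
position: [596.5, -265.9, 173.8]
tcp_rot: [0.793, 0.61, 0.001, -0.001]
ft_force: [0.0, -0.4, -0.3]
grip_width: 39.0
```

Run:
```python
from h import *
from plant import env
s=now(env)
f=env.grab_frame("wrist");cv2.imwrite("pics/w13.png",f["img"])
f=env.grab_frame("side");a=f["img"][80:240,330:530];cv2.imwrite("pics/s13.png",cv2.resize(a,None,fx=4,fy=3.7))
```

```text
t 21.73 P [596.5, -265.9, 173.8] yaw 75.1 z [0.0, 0.003, -1.0] F [0.0, -0.4, -0.3] w 39.0 q [0.67, 0.48, -0.47, 1.68, 0.24, 1.04, -0.13]
```

View pics/w13.png

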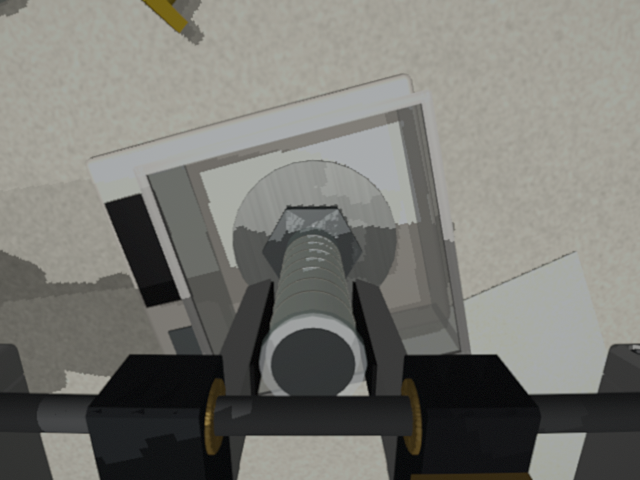

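View pics/s13.png

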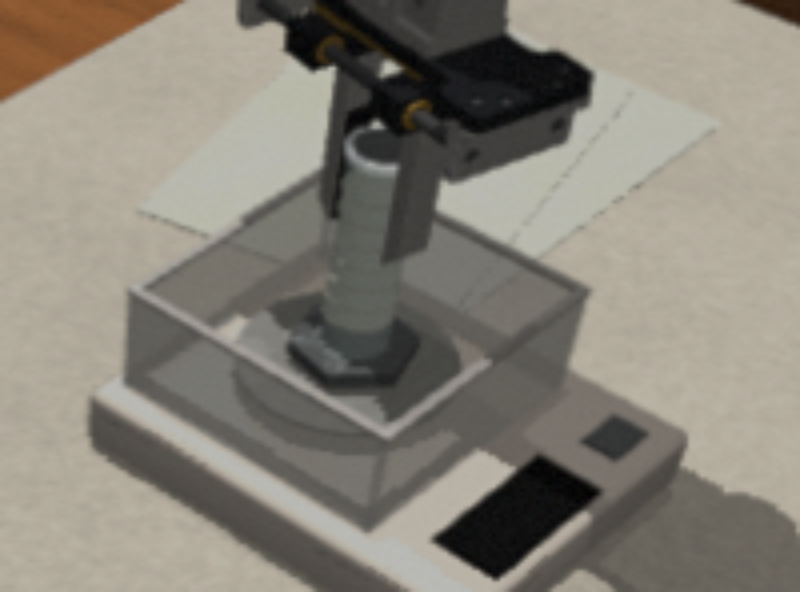

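Emit:
play_rows:
  motion:
    - [0,0,0,0,0,1.5,30]
    - [0,0,0,0,0,3,30]
    - [0,0,0,0,0,4.5,30]
    - [0,0,0,0,0,5,30]
    - [0,0,0,0,0,5,30]
    - [0,0,0,0,0,5,30]

```text
t: 22.58
position: [596.4, -265.9, 168.4]
tcp_rot: [0.793, 0.61, 0.001, -0.001]
ft_force: [0.6, 0.5, -0.9]
grip_width: 39.2
```

Emit:
play_rows:
  motion:
    - [0,0,0,0,0,0.7,30]
    - [0,0,0,0,0,1.4,30]
    - [0,0,0,0,0,2,30]
    - [0,0,0,0,0,2,30]
    - [0,0,0,0,0,2,30]

```text
t: 23.2
position: [596.4, -265.9, 166.4]
tcp_rot: [0.793, 0.61, 0.001, -0.001]
ft_force: [0.5, -0.1, -0.6]
grip_width: 39.3
```

Run:
```python
from h import *
from plant import env
s=now(env)
f=env.grab_frame("side");a=f["img"][80:240,330:530];cv2.imwrite("pics/s14.png",cv2.resize(a,None,fx=4,fy=3.7))
```

```text
t 23.2 P [596.4, -265.9, 166.4] yaw 75.2 z [-0.0, 0.004, -1.0] F [0.5, -0.1, -0.6] w 39.3 q [0.67, 0.48, -0.47, 1.69, 0.24, 1.03, -0.14]
```

View pics/s14.png

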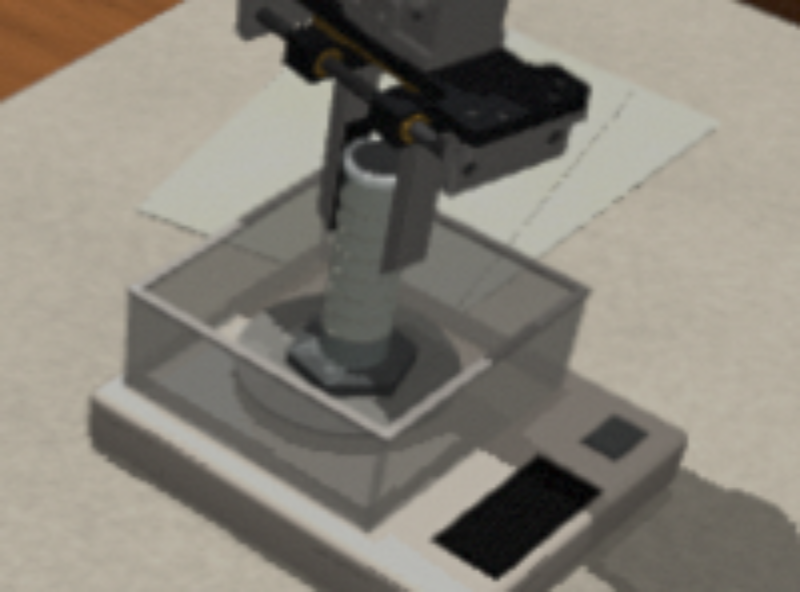

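Emit:
play_rows:
  motion:
    - [0,0,0,0,0,0.7,30]
    - [0,0,0,0,0,1.3,30]
    - [0,0,0,0,0,1.3,30]
    - [0,0,0,0,0,1.3,30]

```text
t: 23.75
position: [596.4, -265.9, 165.1]
tcp_rot: [0.793, 0.61, 0.001, -0.001]
ft_force: [-0.7, -1.6, 1.2]
grip_width: 39.0
```

Emit:
play_rows:
  motion:
    - [0,0,0,0,0,0,30]

```text
t: 23.88
position: [596.4, -265.8, 165.2]
tcp_rot: [0.793, 0.61, 0.001, -0.001]
ft_force: [0.4, 0.5, 1.1]
grip_width: 38.9
```

Emit:
play_rows:
  motion:
    - [0,0,0,0,0,0,30]

```text
t: 24.0
position: [596.4, -265.8, 165.1]
tcp_rot: [0.793, 0.61, 0.001, -0.001]
ft_force: [-1.0, 0.5, 0.7]
grip_width: 39.5
```

Emit:
play_rows:
  motion:
    - [0,0,0,0,0,-0.7,30]
    - [0,0,0,0,0,-0.7,30]
    - [0,0,0,0,0,-0.7,40]
    - [0,0,0,0,0,-0.7,43]
    - [0,0,0,0,0,-0.7,55]
    - [0,0,0,0,0,-0.7,75]
    - [0,0,0,0,0,-0.7,90]
    - [0,0,0,0,0,-0.7,90]

```text
t: 25.0
position: [596.4, -265.8, 165.8]
tcp_rot: [0.793, 0.61, 0.001, -0.001]
ft_force: [-0.0, 0.8, -0.2]
grip_width: 79.6
```

Run:
```python
from h import *
from plant import env
s=now(env)
f=env.grab_frame("wrist");cv2.imwrite("pics/w15.png",f["img"])
```

```text
t 25.0 P [596.4, -265.8, 165.8] yaw 75.2 z [-0.0, 0.004, -1.0] F [-0.0, 0.8, -0.2] w 79.6 q [0.67, 0.48, -0.47, 1.69, 0.24, 1.03, -0.14]
```

View pics/w15.png

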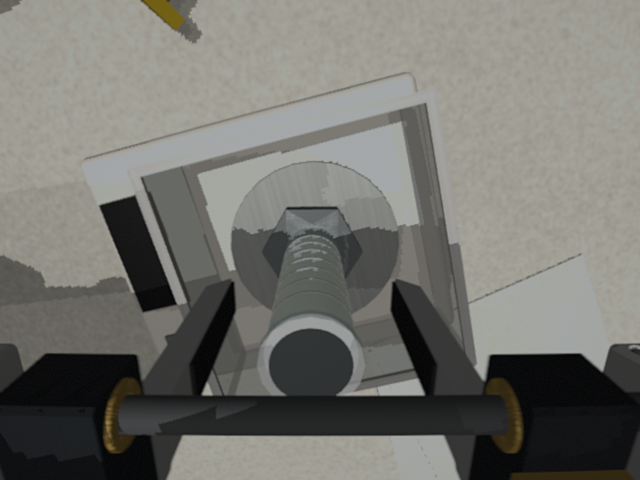

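Standing and released. Going straight up, then aside so the top camera can see.

Emit:
play_rows:
  motion:
    - [0,0,0,0,0,-5,90]
    - [0,0,0,0,0,-20,90]
    - [0,0,0,0,0,-45,90]
    - [0,0,0,0,0,-75,90]
    - [0,0,0,0,0,-105,90]
    - [0,0,0,0,0,-130,90]
    - [0,0,0,30,0,-130,90]
    - [0,0,0,80,0,-130,90]
    - [0,0,0,140,0,-130,90]
    - [0,0,0,180,0,-130,90]

```text
t: 26.3
position: [643.0, -89.2, 297.9]
tcp_rot: [0.792, 0.611, 0.002, -0.001]
ft_force: [-0.1, 0.2, -0.5]
grip_width: 89.9
```

Emit:
play_rows:
  motion:
    - [0,0,0,40,0,0,90]
    - [0,0,0,80,0,0,90]
    - [0,0,0,100,0,0,90]
    - [0,0,0,100,0,0,90]
    - [0,0,0,100,0,0,90]

```text
t: 26.92
position: [668.1, 2.5, 296.9]
tcp_rot: [0.793, 0.609, 0.001, -0.001]
ft_force: [-1.0, -0.1, 0.2]
grip_width: 90.4
```

Run:
```python
from h import *
from plant import env
s=now(env)
t=env.grab_frame("top");cv2.imwrite("pics/t16.png",t["img"])
f=env.grab_frame("side");a=f["img"][60:240,330:530];cv2.imwrite("pics/s16.png",cv2.resize(a,None,fx=3.3,fy=3.3))
for d in(66,204):print(d,proj(t,np.array([596.5,-265.8,d])).round(1),((proj(f,np.array([596.5,-265.8,d]))-[330,60])*3.3).round())
```

```text
t 26.93 P [668.1, 2.5, 296.9] yaw 75.1 z [-0.0, 0.003, -1.0] F [-1.0, -0.1, 0.2] w 90.4 q [0.31, 0.42, -0.57, 1.51, 0.23, 1.28, -0.54]
66 [453.5 234.6] [283. 386.]
204 [478.5 227.9] [311. 208.]
```

View pics/t16.png

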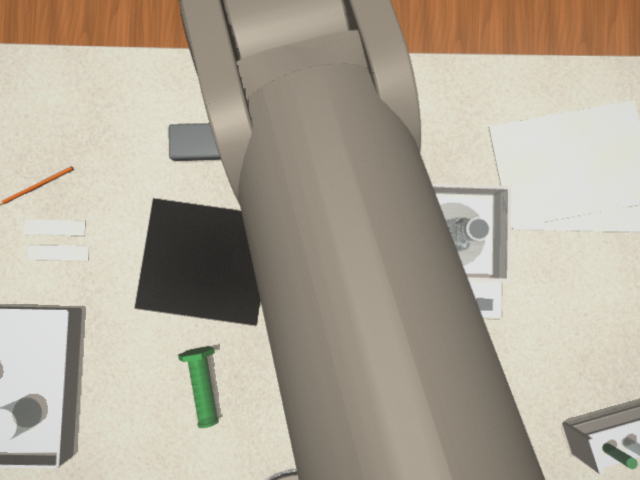

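View pics/s16.png

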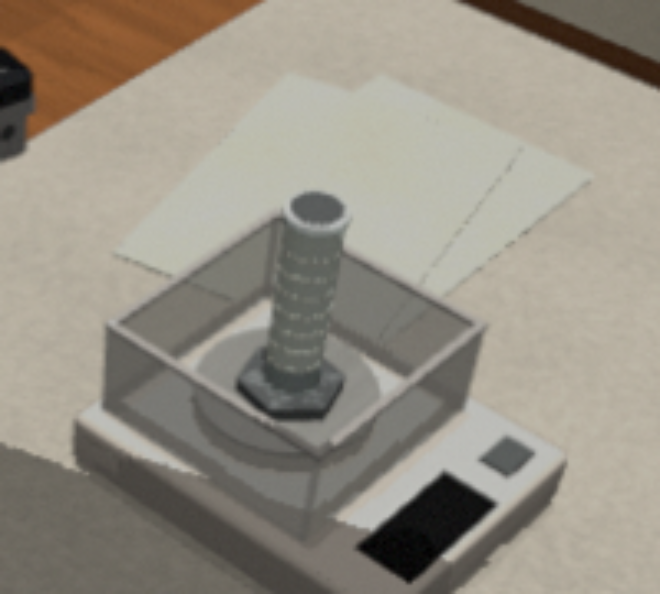

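```bash
python3 -c "
from plant import env
print(env.hand_in())"
```

```text
the job is handed in; nothing more can be done
None
```

The cylinder now stands upright near the middle of the balance pan, inside the draft shield. It is released, and the gripper is well clear of everything. I handed the job in at about 27 s of the 64 s allowed.

- **On the mat:** I picked the grey cylinder up at 15 N, turned it upright and lowered it until it touched. The mat briefly took about 11 N before I eased off and let go. Pictures after I backed away showed it standing on its foot on the mat.
- **On the pan:** I took it again from above at 15 N, raised to 18 N for the carry. I set it down with about 2 N on the pan (its weight plus about 1 N of push), eased up, then let go.
- **Last checks:** In the top view its mouth was within 1 px of where it should be for the pan centre. In the enlarged side crop it was 6 px off, about 2 px in the original picture. Before release, the foot and mouth lined up, so the glass was upright. I moved nothing near the mortar, jar or pencil box. The arm partly hid them in the final top picture, so I didn't check their positions again at the end.
- **What disagreed:**
  - During the second grip the opening read 39 mm instead of 36, so the fingers were probably holding the lip rather than the body. It didn't slip or tilt.
  - My first estimate of where the cylinder lay along its axis was about 7 mm off, because I used the wrong height for the edge I measured. The wrist camera corrected it before I grasped.

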